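# Rolling pin out of the end-boarded crate

### The arm

A 7-joint arm with a two-finger parallel gripper is mounted at the origin on the work surface. World frame = base frame: x ahead of the robot, y to its left, z up, the work surface at z = 0. Lengths are in m, angles in rad, forces in N, time in s.
With the tool pointing down it reaches from about 0.4 to 0.925 m from the base axis. Payload 5.6 kg.
Tool frame: the origin (TCP) lies between the finger pads; the fingertips stand 11 mm ahead of it and the grasp point (between the pads) lies 8 mm behind it (tip_extent is the distance from the TCP to the fingertips, in m); x points along the fingers, y is the direction in which the jaws open and shut, and the axes are right-handed (so a half turn about x gives the same grasp; the last joint's range is limited). The gripper opens to 85 mm and grips with 20 to 120 N. Pads are 22 mm wide; open, the fingers measure 114 mm over their backs; the gripper's body (76 mm by 85 mm) begins 54 mm behind the grasp point. The pads swing forward as they close: fully open they stand 13 mm farther back than shut.
Start: joints at [-1.151, 0.468, -0.012, 1.603, 0.006, 1.071, -0.056], TCP at [0.29, 0.582, 0.242] pointing down, gripper open.
Joint ranges: [-2.53, 2.53], [-0.31, 2.02], [-1.57, 1.55], [0.28, 2.44], [-1.29, 4.43], [0.15, 1.84], [-2.92, 2.92]. Speed limits (rad/s): [2.57, 2.57, 3.14, 3.14, 3.14, 3.14, 3.14].

### API

Orientations are given as a unit quaternion [w, x, y, z].
In Python, from plant import observe, read_camera, camera_params, hand_in, tip_extent gives the robot as it stands. The module is installed in compiled form; this text tells all that it offers.
- The arm moves only by the tool jog_arm, never from a script. Its argument "motion" is one flat list of numbers, 5 for each row, row after row: the shift along the tool's x, y, z in cm, then the turn about the tool's x in rad, then the closure, from 0 (fully open) to 1 (shut). A call has 1 to 12 rows; each row is the pose to reach, as a shift and turn from the pose measured when the call began, along the tool's axes at that moment; what a row does not reach only later rows make up. A row lasts 1/8 s, in which the tool goes at most 62.5 mm and 10.7 degrees, less where a joint would pass 70% of its speed; a pose out of reach is approached as far as the arm can. A call with a gripper value outside its range is refused whole. The fingers move at their own pace and stop on an object; the grip force is fixed at half the most. Time passes only in rows, so rows that repeat a pose let the fingers close. It gives the time, the measured TCP pose, the force and the opening at its end, in the units of the state.
- observe(): the state, without advancing time (a new reading comes with each control period).
- read_camera(name): name is "side" or "top"; returns the picture (480x640x3 uint8, red, green, blue); there is no depth.
- camera_params(name): a dict with "intrinsics" (3x3 intrinsics, pixels), "position" and "rotation" of the camera in the world. Camera axes: x right, y down, z forward; pixel columns grow to the right and rows downward; lengths in m; the calibration is good to about 2 mm. A picture is of the moment at which its call begins. camera_params takes no time and is no camera call.
- hand_in(): hands the job in, once; it reports no verdict.
The state is a dict: "time_s": time; "joint_pos": joint angles; "qvel": joint speeds; "effort": joint torques, N m; "position": TCP position; "tcp_rot": TCP orientation; "ft_force": force on the tool from outside, world axes, zero at the start; "moment": the same for the moment, N m; "gripper_width": finger opening in m.
Only numpy, scipy, OpenCV 4.12 (cv2) and the standard library are available. Lean on these libraries where they do the work, as an engineer would, in place of code of your own. Each camera call takes 0.05 s, during which the arm holds its last target.

### The job

Get the rolling pin out of the wooden utensil crate - it is longer than the gap between the crate's two end boards, so slide it under one board and tip the other end up and out - and hold it level about 15 cm above the middle of the chopping board, lined up with the board's long side. Finish with the pin still held, motionless in the gripper; do not put it down, and leave the bottle, bowl, tomato and jar where they stand.

Things in the scene. Friction and masses are not known exactly. Their poses are not given: they have to be found in the camera images.
- pin_mid (a point): Centre of the loose wooden rolling pin, 280 mm long in all, 0.22 to 0.36 kg: a round barrel 180 mm long, 44 mm in diameter, and a handle 50 mm long, 20 mm in diameter, at each end. Own x axis = its length. It starts lying on the crate's floor, along the crate, 10 to 50 mm of each end hidden under the end boards.
- crate_opening (a point): Centre of the opening in the top of the light-wood crate, level with the end boards' top face; x along the crate, y across, z up. The crate's floor is 74 mm below this point. Boards 8 mm thick cover both ends beyond x = +110 and -110 mm (underside 66 mm above the floor): the opening is 220 mm long.
- board_mid (a point): Centre of the upper face of the wooden chopping board, 320 (x) x 220 (y) x 22 mm, lying fixed on the table; x = its long side, z up. It lies beside the crate, on the robot's left or right.
- pin: The same rolling pin; origin 22 mm from the pin's centre, on the barrel's surface (underneath as built).
- crate: The same crate, fixed; origin at the centre of its underside. Outside 440 (x) x 170 (y) x 86 mm; inside 416 x 146 mm; walls 12 mm, floor 12 mm thick. Its long walls dip between x = -95 and 95 mm to 58 mm above the table. On the floor four low chocks, 5 mm high (x 55 to 85, y 15.5 to 21.5 mm, either side), stop the pin rolling; it can slide lengthwise between them.
- board: The same board; origin at the centre of its underside, on the table.
- oil_bottle: Bystander: green glass bottle, 62 mm diameter, 200 mm tall; origin at the centre of its foot. Leave alone.
- bowl: Bystander: steel bowl, 160 mm across, 65 mm tall; origin at the centre of its foot. Leave alone.
- tomato: Bystander: red tomato, 70 mm across, 53 mm tall; origin at the centre of its foot. Leave alone.
- jar: Bystander: clear jar with a steel lid, 64 mm diameter, 85 mm tall; origin at the centre of its foot. Leave alone.

How it is judged:
On the way:
1. the pin is tipped (more than about 7 degrees) in the crate's opening ((angle between pin_mid's own x axis and vertical below 1.44 rad or angle between pin_mid's own x axis and vertical above 1.7 rad) and horizontal distance between pin_mid and crate_opening below 0.16 m and z of pin_mid in the frame of crate_opening below 0.05 m), for 0.1 s.
At the end, for the whole second after the job is handed in: The gripper still holds the pin, at rest and touching neither crate nor board: its centre within 60 mm horizontally of the board's middle and 90 to 220 mm above the board's upper face, level within about 10 degrees, in line with the board's long side within 15 degrees (either way round) (horizontal distance between pin_mid and board_mid below 0.06 m and z of pin_mid in the frame of board_mid between 0.09 and 0.22 m and angle between pin_mid's own x axis and vertical between 1.4 and 1.74 rad and angle between the x axis of pin_mid and the x axis of board_mid, either way round below 0.26 rad and linear speed of pin below 0.03 m/s and angular speed of pin below 0.2 rad/s and contact force between the fingers and pin above 2 N and contact force between pin and crate below 0.1 N and contact force between pin and board below 0.1 N); the arm keeps its last pose, push and grip.
It fails at once if a bystander (bottle, bowl, tomato or jar) is moved by more than 40 mm (distance of any of oil_bottle, bowl, tomato, jar from where it was at the start of the episode above 0.04 m).
It also fails if it takes over 51 s, if anything falls off the work surface, if the arm or the gripper's body presses on something with over 40 N, if the wrist force passes 120 N, or if a joint passes its speed limit or range.

## Working session

There is one attempt and no reset: what is moved stays moved. The work goes in short steps, Python scripts to look and compute and a tool call to move; the robot and the scene stay as the last step left them, time stands still between calls to the robot, and variables do not carry over. Pictures are saved under pics/ and viewed, and the job is handed in when it is done.

Besides the shell and the picture viewer there is one more tool, called in YAML: its name, and indented under it one key for each argument. jog_arm: Moves the arm, as the interface text tells. Its arguments: {"type":"object","properties":{"motion":{"type":"array"}},"required":["motion"]}

```bash
mkdir -p pics; python3 - <<'E'
from plant import *
import cv2
print(observe(), tip_extent)
for n in ("side","top"):
    im=read_camera(n); cv2.imwrite(f"pics/{n}0.png",im[:,:,::-1]); print(n,camera_params(n))
E
```

```text
{'time_s': 0.0, 'joint_pos': array([-1.15100339,  0.46843044, -0.01159428,  1.6036479 ,  0.00596796,
        1.07141663, -0.05629364]), 'qvel': array([-6.77092890e-05,  4.94616063e-04, -6.02844847e-04, -3.78848561e-04,
       -1.10020253e-04, -9.97508878e-04, -1.57724560e-04]), 'effort': array([-5.94016474e-04, -5.32374287e+01,  2.16384121e-02, -2.51293945e+01,
        1.14888843e-02,  7.88104779e-03,  1.15797189e-05]), 'position': array([0.29000016, 0.58109616, 0.2412937 ]), 'tcp_rot': array([ 0.68813817,  0.16154318,  0.68836883, -0.16284356]), 'ft_force': array([-0.04627926,  0.24034151,  0.76852926]), 'moment': array([-0.03718712,  0.02652818, -0.01236683]), 'gripper_width': 0.08528298513857331} 0.011
side {'intrinsics': array([[456.82145221,   0.        , 322.23811367],
       [  0.        , 456.82145221, 240.11588085],
       [  0.        ,   0.        ,   1.        ]]), 'position': array([-0.02771105, -0.69442172,  0.81886045]), 'rotation': array([-0.40624789,  0.84077026, -0.3227319 ,  0.15463554])}
top {'intrinsics': array([[534.20709349,   0.        , 323.22573744],
       [  0.        , 534.20709349, 246.60038819],
       [  0.        ,   0.        ,   1.        ]]), 'position': array([0.46401998, 0.00286258, 1.59316662]), 'rotation': array([ 0.02421934, -0.70260293,  0.7106612 , -0.02689248])}
```

View pics/top0.png

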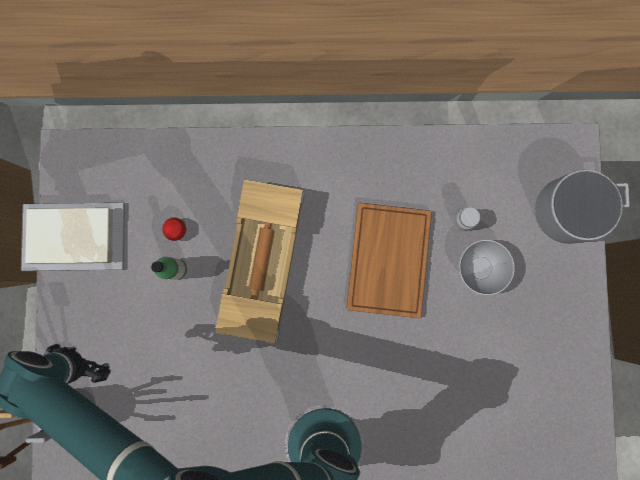

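View pics/side0.png

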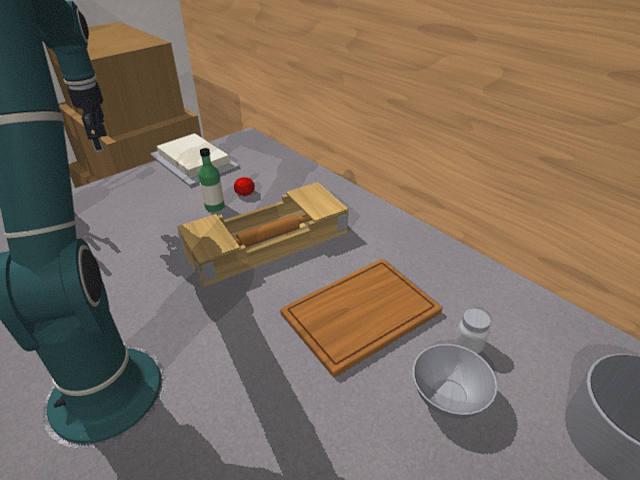

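The top view shows the crate around (258,260), the pin at (262,260) inside it, the board at (390,260), bottle and tomato left of the crate, and bowl and jar right of the board. Next I'll zoom in and segment.

```bash
python3 - <<'E'
import cv2,numpy as np
im=cv2.imread("pics/top0.png")
c=im[165:355,200:450]; cv2.imwrite("pics/z.png",cv2.resize(c,None,fx=3.2,fy=3.1,interpolation=cv2.INTER_CUBIC)[:600])
hsv=cv2.cvtColor(im,cv2.COLOR_BGR2HSV)
for p in [(270,200),(250,315),(262,260),(259,285),(390,260),(240,255),(285,270),(243,240)]: print(p,hsv[p[1],p[0]])
E
```

```text
(270, 200) [ 18 107 207]
(250, 315) [ 18 108 182]
(262, 260) [ 14 144 151]
(259, 285) [ 14 141 112]
(390, 260) [ 14 144 158]
(240, 255) [ 19  86 121]
(285, 270) [ 19 108 166]
(243, 240) [ 18  84 124]
```

View pics/z.png

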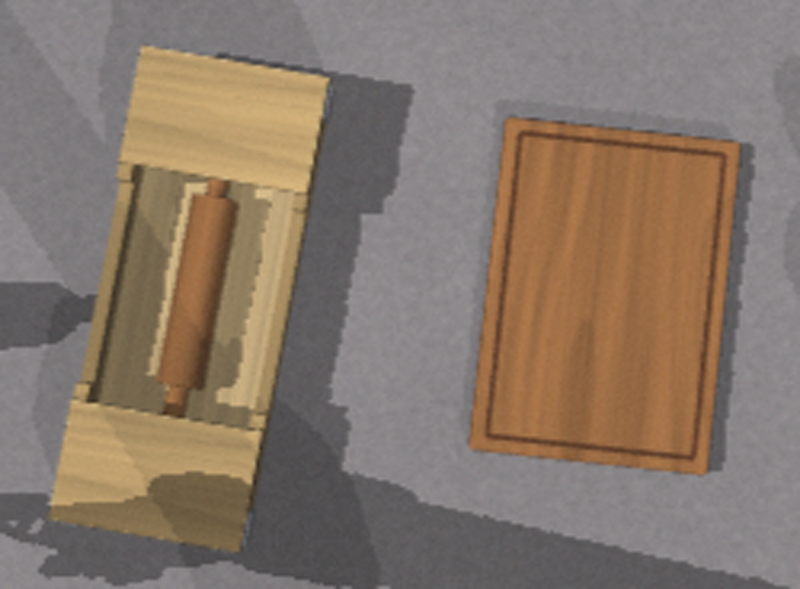

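```bash
cat > h.py <<'E'
import numpy as np,cv2
from scipy.spatial.transform import Rotation as R
from plant import camera_params
def ray(cam,uv,z):
    p=camera_params(cam);uv=np.atleast_2d(uv).astype(float)
    d=np.c_[uv,np.ones(len(uv))]@np.linalg.inv(p["intrinsics"]).T
    q=p["rotation"];d=R.from_quat([q[1],q[2],q[3],q[0]]).apply(d)
    o=p["position"];return o+d*((z-o[2])/d[:,2])[:,None]
E
python3 - <<'E'
from h import *
im=cv2.imread("pics/top0.png");hsv=cv2.cvtColor(im,cv2.COLOR_BGR2HSV)
def show(name,cn,z):
    w=ray("top",cn,z)[:,:2]; e=[np.linalg.norm(w[i]-w[i-1]) for i in range(4)]
    i=int(np.argmax(e)); d=w[i]-w[i-1]; d*=np.sign(d[0])
    print(name,"c",w.mean(0).round(4),"edges",np.round(e,4),"yaw deg",np.degrees(np.arctan2(d[1],d[0])).round(2))
z=np.array([(140,46),(330,75),(242,552),(50,519)])/[3.2,3.1]+[200,165]-0.3
show("crate hand",z,.086)
# crate opening edges (inner ends)
zz=np.array([(118,163),(308,192),(264,431),(74,400)])/[3.2,3.1]+[200,165]-0.3
show("opening hand",zz,.086)
def big(m,x0,x1,y0,y1):
    k=np.zeros_like(m);k[y0:y1,x0:x1]=m[y0:y1,x0:x1]
    k=cv2.morphologyEx(k,cv2.MORPH_CLOSE,np.ones((3,3)))
    c=max(cv2.findContours(k,cv2.RETR_EXTERNAL,cv2.CHAIN_APPROX_NONE)[0],key=cv2.contourArea);return c
m=cv2.inRange(hsv,(10,70,60),(24,255,255))
show("crate mask",cv2.boxPoints(cv2.minAreaRect(big(m,200,310,165,355))),.086)
show("board mask",cv2.boxPoints(cv2.minAreaRect(big(m,330,450,165,355))),.022)
m2=cv2.inRange(hsv,(8,125,70),(16,255,255))
c=big(m2,235,290,210,310); r=cv2.minAreaRect(c);print(r)
show("pin visible",cv2.boxPoints(r),.034)
# barrel only: wide rows
k=np.zeros_like(m2);cv2.drawContours(k,[c],-1,255,-1)
k=cv2.morphologyEx(k,cv2.MORPH_OPEN,np.ones((9,9)))
show("barrel",cv2.boxPoints(cv2.minAreaRect(big(k,235,290,210,310))),.034)
for v in (.0,): pass
E
```

```text
crate hand c [0.5372 0.1772] edges [0.4377 0.1716 0.4406 0.1704] yaw deg -10.53
opening hand c [0.5369 0.1771] edges [0.2192 0.1707 0.2208 0.1692] yaw deg -10.51
crate mask c [0.5371 0.1759] edges [0.1732 0.441  0.1769 0.4405] yaw deg -10.72
board mask c [ 0.5373 -0.197 ] edges [0.22   0.3195 0.2232 0.3194] yaw deg -7.02
((260.83489990234375, 260.691650390625), (14.275797843933105, 77.09658813476562), 10.491477966308594)
pin visible c [0.5383 0.1788] edges [0.0415 0.225  0.0419 0.2249] yaw deg -10.62
barrel c [0.5441 0.1778] edges [0.0411 0.184  0.0415 0.184 ] yaw deg -10.13
```

```bash
cat >> h.py <<'E'
from plant import observe
def rot(q): return R.from_quat([q[1],q[2],q[3],q[0]])
def goto(xyz,yaw_y_deg):
    """target TCP; yaw of tool y axis (mod 180). prints shift cm in tool axes and turn"""
    o=observe();T=rot(o["tcp_rot"]);M=T.as_matrix()
    d=M.T@(np.array(xyz)-o["position"])*100
    y=M[:,1];cur=np.degrees(np.arctan2(y[1],y[0]))
    dy=(yaw_y_deg-cur+90)%180-90
    # turn about tool x (pointing down => -z)
    print("x",M[:,0].round(3),"tool y yaw",round(cur,2),"shift cm",d.round(2),"turn rad",round(-np.radians(dy),3),"q7",o["joint_pos"][6].round(2),"F",o["ft_force"].round(1),"pos",o["position"].round(4),"t",o["time_s"],"w",o["gripper_width"].round(4))
E
python3 - <<'E'
from h import *
print(ray("top",[(174,229)],.03),ray("top",[(158,267)],.2),ray("top",[(470,218)],.085),ray("top",[(488,267)],.06))
goto([.544,.1775,.30],90-10.5)
goto([.544,.1775,.03],90-10.5)
E
```

```text
[[0.63398679 0.43410913 0.03      ]] [[0.51647082 0.42798584 0.2       ]] [[ 0.65006062 -0.42185444  0.085     ]] [[ 0.51093656 -0.47619834  0.06      ]]Traceback (most recent call last):
  File "<stdin>", line 3, in <module>
  File "h.py", line 18, in goto
    print("x",M[:,0].round(3),"tool y yaw",round(cur,2),"shift cm",d.round(2),"turn rad",round(-np.radians(dy),3),"q7",o["joint_pos"][6].round(2),"F",o["ft_force"].round(1),"pos",o["position"].round(4),"t",o["time_s"],"w",o["gripper_width"].round(4))
                                                                                                                                                                                                                              ^^^^^^^^^^^^^^^^^^^^^^^^
AttributeError: 'float' object has no attribute 'round'
```

```bash
sed -i 's/o\["gripper_width"\].round(4)/round(float(o["gripper_width"]),4)/' h.py
python3 - <<'E'
from h import *
goto([.544,.1775,.30],90-10.5)
E
```

```text
x [-0.001 -0.001 -1.   ] tool y yaw 63.48 shift cm [ -5.81 -24.79  40.75] turn rad -0.28 q7 -0.06 F [ 0.8  0.1 -0.1] pos [0.29   0.5811 0.2414] t 0.1 w 0.0853
```

jog_arm:
  motion: [-3, 0, 0, 0, 0, -6, -2, 3, 0, 0, -6, -5, 8, -0.05, 0, -6, -8, 13, -0.1, 0, -6, -11, 18, -0.13, 0, -6, -14, 23, -0.16, 0, -6, -17, 28, -0.2, 0, -6, -20, 33, -0.24, 0, -6, -23, 37.5, -0.27, 0, -6, -24.8, 40.7, -0.28, 0, -6, -24.8, 40.7, -0.28, 0, -6, -24.8, 40.7, -0.28, 0]

```text
time_s: 1.6
position: [0.5429, 0.1785, 0.3015]
tcp_rot: [0.704, 0.064, 0.705, -0.065]
ft_force: [0.4, 0.1, -0.8]
gripper_width: 0.0852
```

```bash
python3 - <<'E'
from h import *
goto([.544,.1775,.03],90-10.5)
E
```

```text
x [-0.002 -0.001 -1.   ] tool y yaw 79.56 shift cm [27.15 -0.04  0.17] turn rad 0.001 q7 1.06 F [ 0.4  0.1 -0.8] pos [0.5429 0.1785 0.3015] t 1.6 w 0.0852
```

jog_arm:
  motion: [5, 0, 0.2, 0, 0, 10, 0, 0.2, 0, 0, 15, 0, 0.2, 0, 0, 18, 0, 0.2, 0, 0, 20, 0, 0.2, 0, 0, 22, 0, 0.2, 0, 0, 24, 0, 0.2, 0, 0, 25.5, 0, 0.2, 0, 0, 26.5, 0, 0.2, 0, 0, 27, 0, 0.2, 0, 0, 27, 0, 0.2, 0, 0]

```text
time_s: 2.98
position: [0.5444, 0.1779, 0.0315]
tcp_rot: [0.704, 0.064, 0.705, -0.065]
ft_force: [-0.7, -0.4, 0.1]
gripper_width: 0.0855
```

```bash
python3 - <<'E'
from h import *
goto([.544,.1775,.03],90-10.5)
E
```

```text
x [-0.002 -0.001 -1.   ] tool y yaw 79.57 shift cm [ 0.15 -0.05 -0.04] turn rad 0.001 q7 1.12 F [-0.7 -0.4  0.1] pos [0.5444 0.1779 0.0315] t 2.975 w 0.0855
```

No contact so far, so I'll close on the barrel.

jog_arm:
  motion: [0.15, 0, 0, 0, 0.3, 0.15, 0, 0, 0, 0.6, 0.15, 0, 0, 0, 1, 0.15, 0, 0, 0, 1, 0.15, 0, 0, 0, 1, 0.15, 0, 0, 0, 1, 0.15, 0, 0, 0, 1, 0.15, 0, 0, 0, 1]

```text
time_s: 3.98
position: [0.5447, 0.1778, 0.0306]
tcp_rot: [0.704, 0.064, 0.705, -0.065]
ft_force: [-1.2, -0.9, 5.8]
gripper_width: 0.0424
```

```bash
python3 - <<'E'
from h import *
th=np.radians(-10.6);u=np.array([np.cos(th),np.sin(th)])
c=np.array([.537,.177]);p=c+u*.058
goto([p[0],p[1],.033],90-10.6)
E
```

```text
x [-0.001 -0.001 -1.   ] tool y yaw 79.55 shift cm [-0.24 -0.24  5.06] turn rad 0.003 q7 1.12 F [-1.2 -0.9  5.8] pos [0.5447 0.1778 0.0306] t 3.975 w 0.0424
```

jog_arm:
  motion: [-0.4, 0, 0, 0, 1, -0.4, 0, 1, 0, 1, -0.4, 0, 2, 0, 1, -0.4, -0.1, 3, 0, 1, -0.4, -0.1, 4, 0, 1, -0.4, -0.1, 5, 0, 1, -0.4, -0.1, 5, 0, 1]

```text
time_s: 4.85
position: [0.5947, 0.1673, 0.0345]
tcp_rot: [0.704, 0.064, 0.704, -0.065]
ft_force: [0.3, 0.4, -3.9]
gripper_width: 0.0421
```

```bash
python3 - <<'E'
from h import *
goto([.594,.166,.07],90-10.6)
for n in ("top","side"):
    im=read_camera(n) if 0 else __import__("plant").read_camera(n)
    cv2.imwrite(f"pics/{n}1.png",im[:,:,::-1])
a=cv2.imread("pics/top1.png")[165:355,180:320];b=cv2.imread("pics/side1.png")[160:300,150:370]
cv2.imwrite("pics/m1.png",np.hstack([cv2.resize(a,(340,460)),cv2.resize(b,(460,460))]))
E
```

```text
x [-0.    -0.001 -1.   ] tool y yaw 79.51 shift cm [-3.55 -0.14 -0.04] turn rad 0.002 q7 1.16 F [ 0.3  0.4 -3.9] pos [0.5947 0.1673 0.0345] t 4.85 w 0.0421
```

View pics/m1.png

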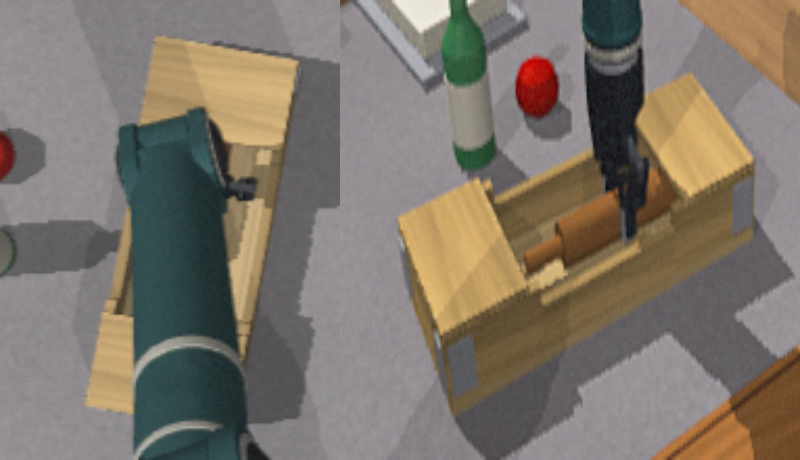

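jog_arm:
  motion: [-0.8, 0, 0, 0, 1, -1.5, 0, 0, 0, 1, -1.8, 0, 0, 0, 1, -2.1, 0, 0, 0, 1, -2.4, 0, 0, 0, 1, -2.4, 0, 0, 0, 1]

```text
time_s: 5.7
position: [0.5923, 0.1677, 0.0576]
tcp_rot: [0.703, 0.064, 0.706, -0.065]
ft_force: [0.8, 1.2, -11.2]
gripper_width: 0.0421
```

jog_arm:
  motion: [-0.3, 0, 0, 0, 1, -0.6, 0, 0, 0, 1, -0.9, 0, 0, 0, 1, -0.9, 0, 0, 0, 1]

```text
time_s: 6.2
position: [0.5918, 0.1679, 0.0667]
tcp_rot: [0.702, 0.064, 0.706, -0.065]
ft_force: [-1.8, 2.6, -11.1]
gripper_width: 0.0423
```

```bash
python3 - <<'E'
from h import *
goto([.594,.166,.07],90-10.6)
im=__import__("plant").read_camera("side")
cv2.imwrite("pics/s2.png",cv2.resize(im[150:310,150:370,::-1],(770,560)))
E
```

```text
x [-0.005 -0.001 -1.   ] tool y yaw 79.57 shift cm [-0.33 -0.15  0.25] turn rad 0.003 q7 1.15 F [ -1.8   2.6 -11.1] pos [0.5918 0.1679 0.0667] t 6.2 w 0.0423
```

View pics/s2.png

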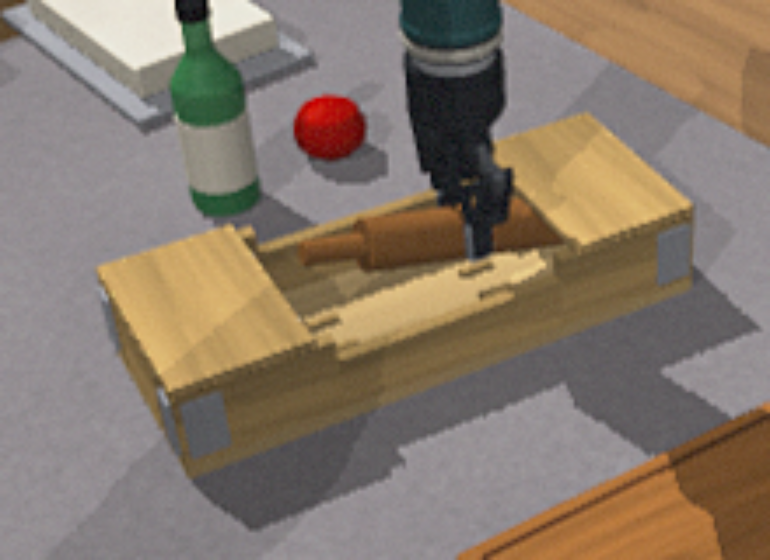

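The near handle at crop (310,250) has risen off the floor and the pin is visibly tilted. I'll measure the tilt by casting its axis points onto the crate's vertical midplane.

```bash
cat >> h.py <<'E'
def rayplane(cam,uv,p0,yaw):
    a=ray(cam,uv,0);o=camera_params(cam)["position"];n=np.array([-np.sin(yaw),np.cos(yaw),0])
    d=a-o;t=((np.array([*p0,0])-o)@n)/(d@n);return o+d*t[:,None]
E
python3 - <<'E'
from h import *
uv=np.array([(305,250),(365,243),(455,237)])/3.5+150
th=np.radians(-10.5);w=rayplane("side",uv,(.5918,.1679),th)
s=(w[:,:2]-[.537,.177])@[np.cos(th),np.sin(th)]
print(np.c_[s,w[:,2]-.012].round(4), np.degrees(np.arctan2(w[0,2]-w[2,2],s[2]-s[0])))
E
```

```text
[[-0.0773  0.0875]
 [-0.0284  0.0756]
 [ 0.0488  0.0522]] 15.613199514336364
```

jog_arm:
  motion: [-0.3, 0, 0, 0, 1, -0.6, 0, -1, 0, 1, -0.9, 0, -2, 0, 1, -1.2, 0, -3, 0, 1, -1.5, 0, -4, 0, 1, -1.8, 0, -5, 0, 1, -2.1, 0, -6, 0, 1, -2.4, 0, -7, 0, 1, -2.7, 0, -8, 0, 1, -3, 0, -9, 0, 1, -3, 0, -9, 0, 1]

```text
time_s: 7.62
position: [0.5027, 0.1846, 0.0973]
tcp_rot: [0.702, 0.063, 0.706, -0.065]
ft_force: [0.4, 0.4, -4.0]
gripper_width: 0.0421
```

```bash
python3 - <<'E'
from h import *
goto([.594,.166,.07],90-10.6)
im=__import__("plant").read_camera("side")
cv2.imwrite("pics/s3.png",cv2.resize(im[150:310,150:370,::-1],(770,560)))
E
```

```text
x [-0.005 -0.001 -1.   ] tool y yaw 79.63 shift cm [ 2.68 -0.18  9.33] turn rad 0.004 q7 1.06 F [ 0.4  0.4 -4. ] pos [0.5027 0.1846 0.0973] t 7.625 w 0.0421
```

View pics/s3.png

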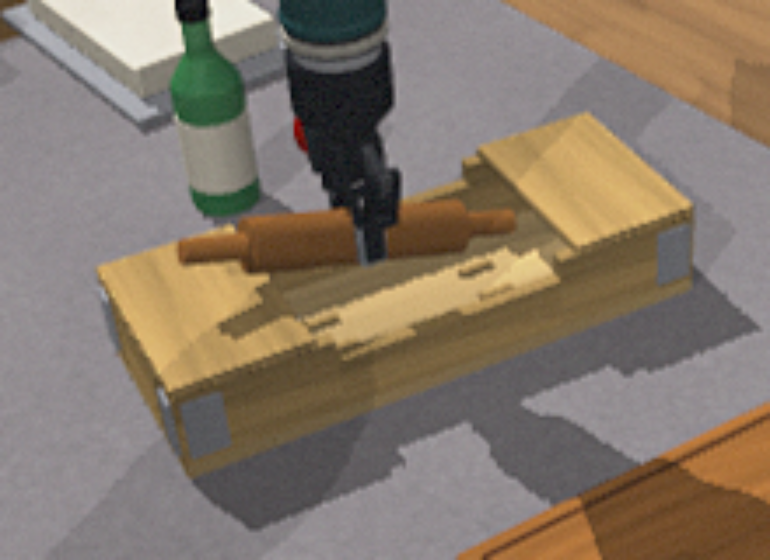

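The far handle tip at crop (515,218) is now clear of the far board, and the force is just the pin's weight. I'll lift and carry it to the board.

jog_arm:
  motion: [-3, 0, 0, 0, 1, -6, 0, 0, 0, 1, -9, 0, 0, 0, 1, -12, 0, 0, 0, 1, -12, 0, 0, 0, 1]

```text
time_s: 8.3
position: [0.5058, 0.1849, 0.2192]
tcp_rot: [0.704, 0.065, 0.704, -0.064]
ft_force: [0.1, -0.6, -4.0]
gripper_width: 0.0421
```

```bash
python3 - <<'E'
from h import *
goto([.537,-.197,.22],83)
E
```

```text
x [ 0.     0.001 -1.   ] tool y yaw 79.56 shift cm [ -0.11 -36.99   9.99] turn rad -0.06 q7 1.03 F [ 0.1 -0.6 -4. ] pos [0.5058 0.1849 0.2192] t 8.3 w 0.0421
```

jog_arm:
  motion: [0, -2, 0.5, 0, 1, 0, -6, 1.5, -0.01, 1, 0, -10, 2.7, -0.02, 1, 0, -14, 3.8, -0.03, 1, 0, -18, 5, -0.04, 1, 0, -22, 6, -0.05, 1, 0, -26, 7, -0.06, 1, 0, -30, 8, -0.06, 1, 0, -33.5, 9, -0.06, 1, 0, -36, 9.8, -0.06, 1, 0, -37, 10, -0.06, 1, 0, -37, 10, -0.06, 1]

```text
time_s: 9.8
position: [0.5365, -0.197, 0.2177]
tcp_rot: [0.705, 0.044, 0.706, -0.043]
ft_force: [0.3, 0.6, -3.8]
gripper_width: 0.042
```

```bash
python3 - <<'E'
from h import *
from plant import read_camera
goto([.537,-.197,.05],83)
im=read_camera("side")
cv2.imwrite("pics/s4.png",im[:,:,::-1])
cv2.imwrite("pics/t4.png",read_camera("top")[:,:,::-1])
E
```

```text
x [-0.002  0.001 -1.   ] tool y yaw 82.96 shift cm [ 1.677e+01 -1.000e-02  8.000e-02] turn rad -0.001 q7 1.86 F [ 0.3  0.6 -3.8] pos [ 0.5365 -0.197   0.2177] t 9.8 w 0.042
```

View pics/s4.png

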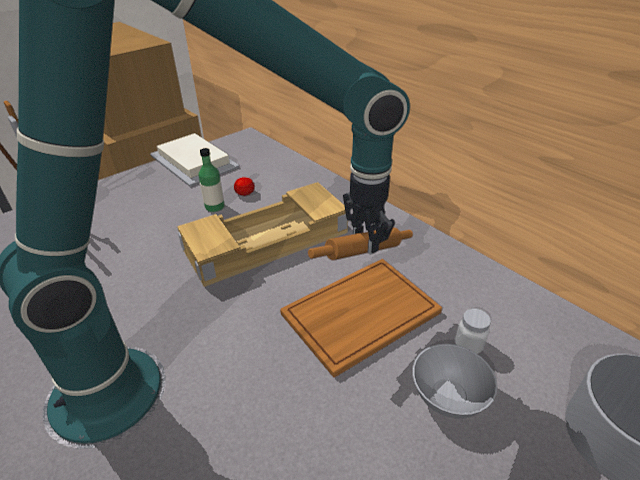

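View pics/t4.png

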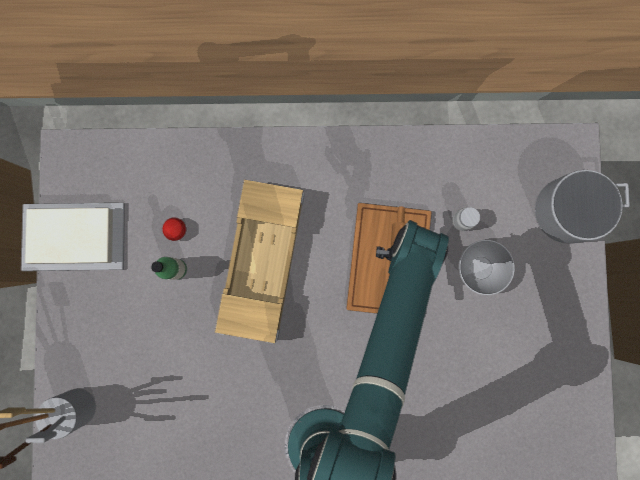

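The side view shows the pin held over the board, with the near tip at about (311,254) and the far tip at (411,234). The bystanders look undisturbed. I'll measure its tilt.

```bash
python3 - <<'E'
from h import *
w=rayplane("side",[(310,254),(360,243),(412,234)],(.5365,-.197),np.radians(-7))
print(w.round(4),np.linalg.norm(w[2]-w[0]),np.degrees(np.arcsin((w[0,2]-w[2,2])/np.linalg.norm(w[2]-w[0]))),w[[0,2]].mean(0))
E
```

```text
[[ 0.401  -0.1804  0.2534]
 [ 0.5244 -0.1955  0.223 ]
 [ 0.6784 -0.2144  0.1776]] 0.2896153152625924 15.172214028788336 [ 0.53967462 -0.19738979  0.21554799]
```

jog_arm:
  motion: [3, 0, 0, 0, 1, 6, 0, 0, 0, 1, 9, 0, 0, 0, 1, 12, 0, 0, 0, 1, 13.5, 0, 0, 0, 1, 14.5, 0, 0, 0, 1, 15.3, 0, 0, 0, 1, 16, 0, 0, 0, 1, 16.5, 0, 0, 0, 1, 16.9, 0, 0, 0, 1, 17.2, 0, 0, 0, 1, 17.2, 0, 0, 0, 1]

```text
time_s: 11.4
position: [0.5366, -0.1955, 0.0469]
tcp_rot: [0.705, 0.044, 0.706, -0.042]
ft_force: [-4.3, -0.5, 3.5]
gripper_width: 0.0422
```

jog_arm:
  motion: [0.2, 0, 0, 0, 1, 0.4, 0, 0, 0, 1, 0.6, 0, 0, 0, 1, 0.6, 0, 0, 0, 1]

```text
time_s: 11.9
position: [0.5364, -0.1956, 0.0417]
tcp_rot: [0.705, 0.044, 0.706, -0.042]
ft_force: [-6.6, 0.5, 7.8]
gripper_width: 0.042
```

```bash
python3 - <<'E'
from h import *
from plant import read_camera
im=read_camera("side")
cv2.imwrite("pics/s5.png",cv2.resize(im[210:390,270:490,::-1],(770,600)))
E
```

```text
(no output)
```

View pics/s5.png

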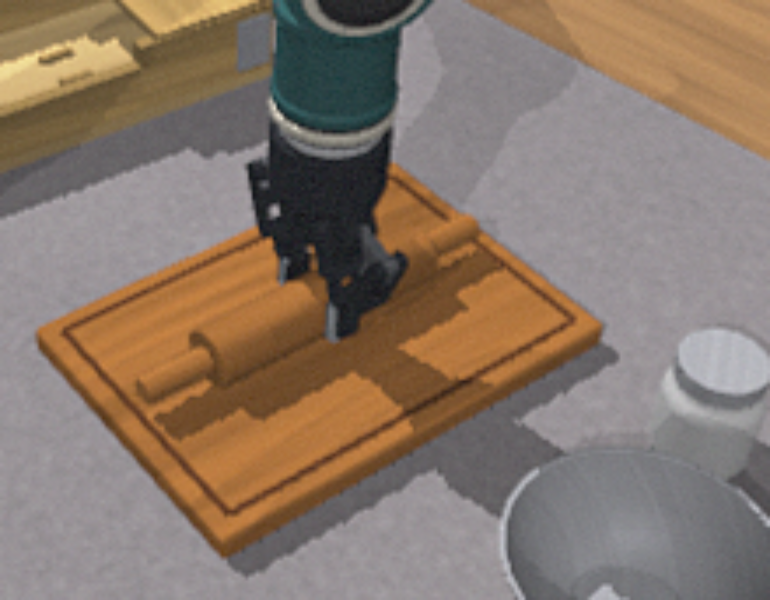

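jog_arm:
  motion: [0.15, 0, 0, 0, 1, 0.3, 0, 0, 0, 1, 0.3, 0, 0, 0, 1]

```text
time_s: 12.32
position: [0.5364, -0.1956, 0.0416]
tcp_rot: [0.705, 0.044, 0.706, -0.042]
ft_force: [-11.9, 3.6, 25.6]
gripper_width: 0.0424
```

The force jumped with no further travel, so the barrel is lying flat and still gripped. I'll lift it.

jog_arm:
  motion: [-0.5, 0, 0, 0, 1, -1.5, 0, 0, 0, 1, -3.5, 0, 0, 0, 1, -5.5, 0, 0, 0, 1, -7.5, 0, 0, 0, 1, -9.5, 0, 0, 0, 1, -11.5, 0, 0, 0, 1, -12.5, 0, 0, 0, 1, -12.9, 0, 0, 0, 1, -12.9, 0, 0, 0, 1, -12.9, 0, 0, 0, 1, -12.9, 0, 0, 0, 1]

```text
time_s: 13.82
position: [0.5362, -0.196, 0.17]
tcp_rot: [0.705, 0.044, 0.707, -0.041]
ft_force: [-0.3, 0.3, -4.1]
gripper_width: 0.0424
```

```bash
python3 - <<'E'
from h import *
from plant import read_camera
goto([.537,-.197,.17],83)
im=read_camera("side")
cv2.imwrite("pics/s6f.png",im[:,:,::-1])
cv2.imwrite("pics/s6.png",cv2.resize(im[180:360,270:490,::-1],(770,600)))
E
```

```text
x [-0.002  0.004 -1.   ] tool y yaw 83.06 shift cm [-0.   -0.09  0.1 ] turn rad 0.001 q7 1.89 F [-0.3  0.3 -4.1] pos [ 0.5362 -0.196   0.17  ] t 13.825 w 0.0424
```

View pics/s6.png

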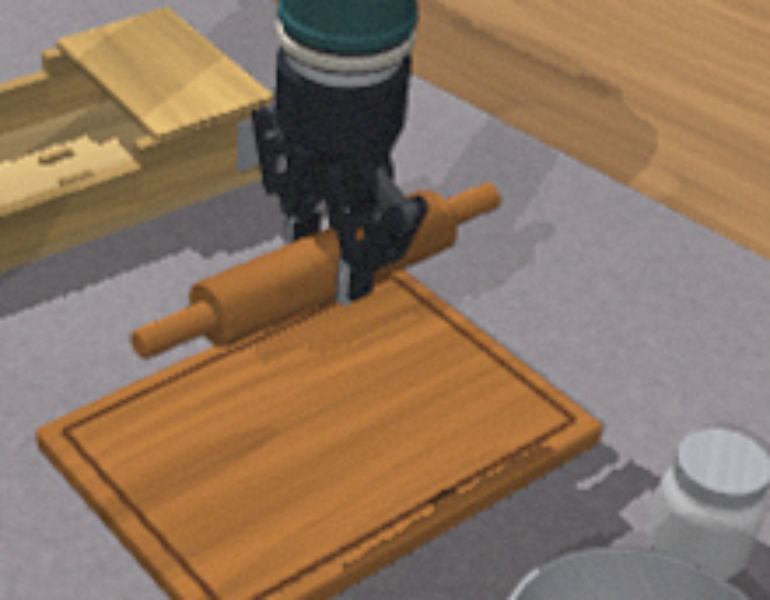

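```bash
python3 - <<'E'
from h import *
uv=np.array([(140,340),(208,312),(450,224),(494,198)])/[3.5,3.333]+[270,180]
w=rayplane("side",uv,(.5362,-.196),np.radians(-7))
a,b=w[0],w[3]
print(w.round(4),np.linalg.norm(b-a),np.degrees(np.arcsin((a[2]-b[2])/np.linalg.norm(b-a))),(a+b)/2)
t=read_camera("top") if 0 else __import__("plant").read_camera("top")
cv2.imwrite("pics/t6.png",t[165:355,110:530,::-1].repeat(1,0))
o=observe();print(abs(o["qvel"]).max(),o["ft_force"],o["gripper_width"],o["time_s"])
E
```

```text
[[ 0.4    -0.1793  0.1793]
 [ 0.4479 -0.1852  0.1768]
 [ 0.6414 -0.2089  0.1555]
 [ 0.6795 -0.2136  0.1608]] 0.2821381441379599 3.7689979400665963 [ 0.53975297 -0.19643625  0.17004734]
0.004124309609474539 [ 0.10613769  0.25487306 -3.43018885] 0.042528066526353894 13.925
```

View pics/t6.png

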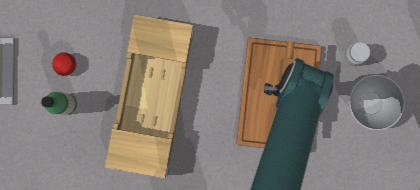

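The pin is 148 mm above the board's face, about 3 mm off its middle, about 4° from level and at rest. The crate is empty and the bystanders are where they were, so I'm handing in.

```bash
python3 -c "
from plant import hand_in,observe
hand_in();o=observe();print(o['time_s'],o['position'],o['ft_force'],o['gripper_width'])"
```

```text
the job is handed in; nothing more can be done
the job is handed in; nothing more can be done
```

The rolling pin is out of the crate and held still above the chopping board, and the job is handed in. It reports no verdict.

**What I did:**
1. I gripped the pin at mid-barrel and slid it about 50 mm under the far end board.
2. I lifted so the board's edge tipped it to about 15–16°, then drew it out along its own axis.
3. I carried it to the chopping board and pressed it lightly flat on the board to level it, without letting go. This peaked at about 26 N at the wrist. I then lifted it back up.

**Last checks, at 13.9 s of the 51 s allowed:**

| Check | Measured | Limit |
|---|---|---|
| Distance of pin centre from the board's middle | about 3 mm | 60 mm |
| Height above the board's upper face | about 148 mm | 90–220 mm |
| Tilt from level | about 4° (hand-picked pixels, roughly ±2°) | about 10° |
| Line-up with the board's long side | within about 1°, from the tool's heading | 15° |
| Finger opening | 42.5 mm on the 44 mm barrel | – |

- **Grip and motion:** the wrist force was only the pin's weight, and the joint speeds were near zero.
- **Bystanders:** the bottle, bowl, tomato and jar looked unmoved in the last top picture. I judged that by eye and did not measure it.
- **Not checked:** reading the state after the hand-in returned nothing, so I could not confirm the final second.
- **Disagreement:** the barrel seemed to lie flat on the board when pressed, yet the later picture gave the 4° tilt. That may be pixel error or a small turn in the grip, and it is within the limit either way.

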